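# Set the machine's speed and run the last board out to its line

## Robot

A 6-joint arm with a two-finger parallel gripper is mounted at the origin on the work surface. World frame = base frame: x ahead of the robot, y to its left, z up, the work surface at z = 0. Lengths are in m, angles in rad, forces in N, time in s.
With the tool pointing down it reaches from about 0.375 to 0.975 m from the base axis. Payload 3.8 kg.
Tool frame: the origin (TCP) lies midway between the tips of the shut fingers; the grasp point (between the pads) lies 19 mm behind it; x points along the fingers, z is the direction in which the jaws open and shut, and the axes are right-handed (so a half turn about x gives the same grasp; the last joint's range is limited). The gripper opens to 85 mm and grips with 20 to 120 N. Pads are 22 mm wide; open, the fingers measure 114 mm over their backs; the gripper's body (76 mm by 85 mm) begins 54 mm behind the grasp point. The pads swing forward as they close: fully open they stand 13 mm farther back than shut.
Start: joints at [-1.255, 0.264, 1.604, -0, 1.274, -0.037], TCP at [0.233, -0.633, 0.2] pointing down, gripper open.
Joint ranges: [-2.63, 2.63], [-0.94, 2.18], [0.31, 2.57], [-1.31, 4.45], [0, 2.66], [-2.55, 2.55]. Speed limits (rad/s): [2.57, 2.57, 3.14, 3.14, 3.14, 3.14].

## Interface

Orientations are given as a rotation vector (axis times angle).
In Python, from workcell import * gives the robot as it stands. The module is installed in compiled form; this text tells all that it offers.
- The arm moves only by the tool carry_out, never from a script. Its arguments are lists of equal length, an entry for each row: "offset": the shift along the tool's x, y, z in cm, a list of three; "delta_rot": the turn, a rotation vector about the tool's x, y, z in degrees, a list of three. A call has exactly 5 rows; each row shifts and turns the commanded pose from where the row before left it, along the tool's axes as they then stand; what a row does not reach is not made up. A row lasts 1/12 s, in which the tool goes at most 41.7 mm and 7.16 degrees, less where a joint would pass 70% of its speed; a pose out of reach is approached as far as the arm can. A call is refused whole if a number of a shift passes 4.17 or a number of a turn 7.16, either way. A call with a gripper value outside its range is refused whole. "fingers" is the opening, from -1 (shut) to 1 (fully open), set as the call begins (left out, the last holds). The fingers move at their own pace and stop on an object; "newtons" is the grip in N (left out, the last holds). Time passes only in rows, so rows that do not move let the fingers close, or fill a call up. It gives the time, the measured TCP pose, the force and the opening at its end, in the units of the state.
- read_state(): the state, without advancing time (a new reading comes with each control period).
- read_camera(name): name is "side" or "top"; returns (picture, depth): 420x560x3 uint8, red, green, blue; 420x560 float32, m along the optical axis (not along the pixel's ray), 0 where there is no reading.
- get_calibration(name): a dict with "fx", "fy", "cx", "cy" (pixels), "R" (3x3) and "t" (3): a world point X has camera coordinates R X + t. Camera axes: x right, y down, z forward; pixel columns grow to the right and rows downward; lengths in m; the calibration is good to about 2 mm. A picture is of the moment at which its call begins. get_calibration takes no time and is no camera call.
- finish_job(): hands the job in, once; it reports no verdict.
The state is a dict: "time": time; "q": joint angles; "joint_vel": joint speeds; "joint_torque": joint torques, N m; "tool_pos": TCP position; "tcp_rot": TCP orientation; "wrist_force": force on the tool from outside, world axes, zero at the start; "torque": the same for the moment, N m; "width": opening from 0.0 (shut) to 1.0 (fully open).
Only numpy, scipy, OpenCV 4.12 (cv2) and the standard library are available. Lean on these libraries where they do the work, as an engineer would, in place of code of your own. Each camera call takes 0.05 s, during which the arm holds its last target. There are 200 camera calls.

## Task

First, before touching the board, turn the dial on the speed box clockwise until its pointer stands at the small clip set on the scale. Then slide the board that carries the shoe last straight outward on its stand, towards the finishing machine, without lifting it off, until the dark line across the board lies along the stand's outer edge; that far out the board would tip over if let go, so keep holding its tail end so that it stays flat on the stand, and finish while still holding it. Leave everything else where it is.

Things in the scene. Friction and masses are not known exactly. Their poses are not given: they have to be found in the camera images.
- stand: Fixed plywood block, 300 x 220 x 80 mm (x, y, z), on which the board slides. Origin at the centre of its underside, on the table; own +x points outward, to the finishing machine (to the robot's left, give or take); flat top 80 mm above the table, no rails. A thin steel strip runs along its outer edge. The machine stands beyond, over 20 mm clear of the toe when the line is at the edge.
- stand_edge (a point): Middle of the stand's outer top edge, 150 mm along the stand's +x, at the height of its top; axes as the stand's. The edge runs along y.
- board: Loose beech board 360 x 140 x 14 mm (x, y, z) on the stand; a wooden shoe last is fixed on it (x -20 to 195 mm, up to 102 mm above the underside) and an upright grip at its tail. Origin: centre of its underside; +x to the outer (toe) end. Mass 0.6 to 0.95 kg; balances 15 mm ahead of its centre, 60 mm outward of the dark line, so it then tips unless 4 to 6 N hold the grip down.
- board_line (a point): Middle of the dark line burnt across the board's full width, 45 mm behind the board's centre, given at the height of the underside; axes as the board's. The line is 3 mm wide and runs along y. At the start it lies 90 to 140 mm short of the stand's edge.
- board_grip (a point): Upright grip block on the board's tail, 24 mm thick along x, 60 mm wide along y, from the board's top (14 mm) to 60 mm above the underside. The point is on its axis, 40 mm above the board's underside and 100 mm behind the dark line; axes as the board's. Nothing stands on the board within 100 mm of it, except the last's heel 125 mm ahead of it.
- speed_box: Fixed grey control box, 140 x 130 x 66 mm, with the dial on top and a scale of white ticks round it. Origin at the centre of its underside.
- dial_grip (a point): On the dial's upright axis, at the box's centre, 100 mm above the table, at a good height to grip. The dial has a bar 40 mm long, 14 mm thick, from 79 to 109 mm above the table; own +x is the way its pointer points, along the bar (a nose and a white line mark that end). Turns with the dial.
- dial (a joint): Angle of the dial, 0 to 3.6 rad, growing clockwise seen from above; it turns against about 0.04 N m of friction and stays where it is left.
- clip: Small brass clip, 25 x 10 x 9 mm, pointed inward, set on top of the box outside the scale. Origin on the dial's axis, at the box's top; own +x points from the axis to the clip. The dial stands right when its pointer (+x of dial_grip) points along this +x; the dial starts 0.35 to 1.5 rad short of it, counter-clockwise.
- clip_tip (a point): The clip's inner tip, 42 mm from the dial's axis.
- hammer: Bystander: hammer lying on the table, 260 mm long, origin at its middle.
- wax_tin: Bystander: flat metal tin, 68 mm across, 30 mm high, origin at its base.
- spool: Bystander: white thread spool, 44 mm across, 54 mm high, origin at its base.
- heel_block: Bystander: dark wooden heel block 60 x 40 x 35 mm, origin at its base.
- mug: Bystander: white mug, 80 mm across, 90 mm high, origin at its base.
- brush: Bystander: brush lying on the table, 200 mm long, origin at its middle.
- jar: Bystander: closed amber glass jar, 68 mm across, 85 mm high, origin at its base.
Not all that is in view belongs to the job. What is shaped like the speed_box but brown, purple or turquoise is not meant.

How it is judged:
By the outcome, as a careful person would: the job done as asked, in the order asked, and still so for the second after the job is handed in, while the arm keeps its last pose, push and grip.
It also fails if it takes over 45 s, if anything falls off the work surface, if the arm or the gripper's body presses on something with over 40 N, if the wrist force passes 120 N, or if a joint passes its speed limit or range.

## Working session

There is one attempt and no reset: what is moved stays moved. The work goes in short steps, Python scripts to look and compute and a tool call to move; the robot and the scene stay as the last step left them, time stands still between calls to the robot, and variables do not carry over. Pictures are saved under pics/ and viewed, about 8 in all and at most 12, crops included, and the job is handed in when it is done.

Besides the shell and the picture viewer there is one more tool, called as name(argument=value, ...) on one line, values as JSON. carry_out: Moves the arm, as the interface text tells. Its arguments: {"type":"object","properties":{"offset":{"type":"array"},"delta_rot":{"type":"array"},"fingers":{"type":"number"},"newtons":{"type":"number"}},"required":["offset","delta_rot"]}

```bash
mkdir -p pics; cat > h.py <<'E'
from workcell import *
import numpy as np, cv2
from scipy.spatial.transform import Rotation as Rn
def snap(n,tag):
    p,d=read_camera(n); cv2.imwrite(f'pics/{tag}.png',p[:,:,::-1]); np.save(f'pics/{tag}_d.npy',d); return p,d
def ray(n,uv,z):
    c=get_calibration(n);R=np.array(c['R']);t=np.array(c['t'])
    uv=np.atleast_2d(np.asarray(uv,float))
    d=np.c_[(uv[:,0]-c['cx'])/c['fx'],(uv[:,1]-c['cy'])/c['fy'],np.ones(len(uv))]@R
    o=-R.T@t
    return o+d*((z-o[2])/d[:,2])[:,None]
def proj(n,X):
    c=get_calibration(n);P=np.atleast_2d(X)@np.array(c['R']).T+np.array(c['t'])
    return np.c_[P[:,0]/P[:,2]*c['fx']+c['cx'],P[:,1]/P[:,2]*c['fy']+c['cy']]
E
python3 - <<'E'
from h import *
for n in('top','side'):
    snap(n,n+'0'); c=get_calibration(n); print(n,c['fx'],-np.array(c['R']).T@c['t'],np.round(c['R'],2).tolist())
a=cv2.imread('pics/top0.png');b=cv2.imread('pics/side0.png')
s=read_state();print(s['tool_pos'],s['tcp_rot'],s['time'],s['width'],s['wrist_force'])
print(Rn.from_rotvec(s['tcp_rot']).as_matrix().round(3))
E
```

```text
top 406.1682398983214 [ 0.41787329 -0.12941919  1.02460346] [[-0.02, -1.0, -0.01], [-0.99, 0.02, -0.13], [0.13, 0.0, -0.99]]
side 531.0495324366872 [ 0.36967692 -1.1047865   1.21016015] [[0.98, -0.21, -0.01], [-0.17, -0.73, -0.66], [0.13, 0.65, -0.75]]
[ 0.23299001 -0.63274725  0.19925611] [ 0.9467498   1.35738761 -0.94472446] 0.1 1.0021754892823413 [ 0.64301356  0.87213437 -0.5177581 ]
[[-0.001  0.938  0.346]
 [ 0.002  0.346 -0.938]
 [-1.     0.    -0.002]]
```

View pics/top0.png

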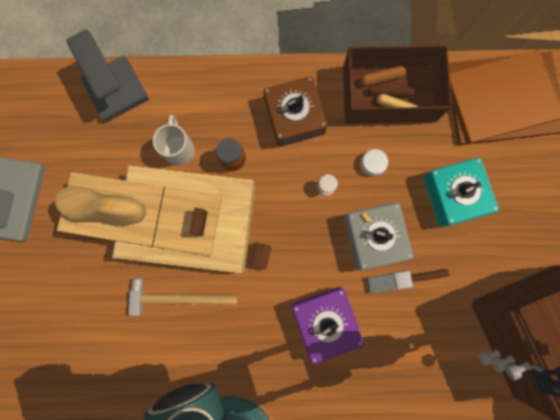

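View pics/side0.png

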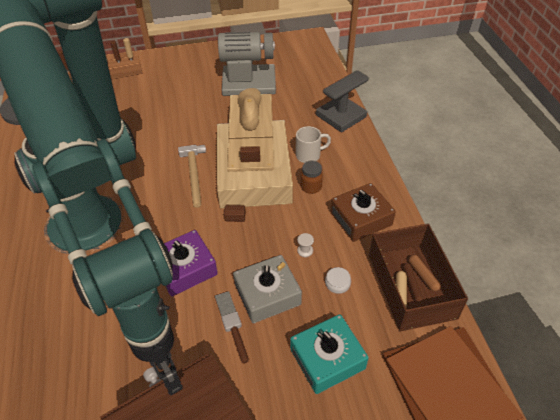

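```bash
python3 - <<'E'
import cv2,numpy as np
a=cv2.imread('pics/top0.png');b=cv2.imread('pics/side0.png')
A=cv2.resize(a[195:275,340:420],(400,400),interpolation=3)
B=cv2.resize(b[245:325,225:305],(400,400),interpolation=3)
C=cv2.resize(a[160:280,50:260],None,fx=3.8,fy=3.8,interpolation=3)
cv2.imwrite('pics/c1.png',np.hstack([A,B]));cv2.imwrite('pics/c2.png',C)
E
```

```text
(no output)
```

View pics/c1.png

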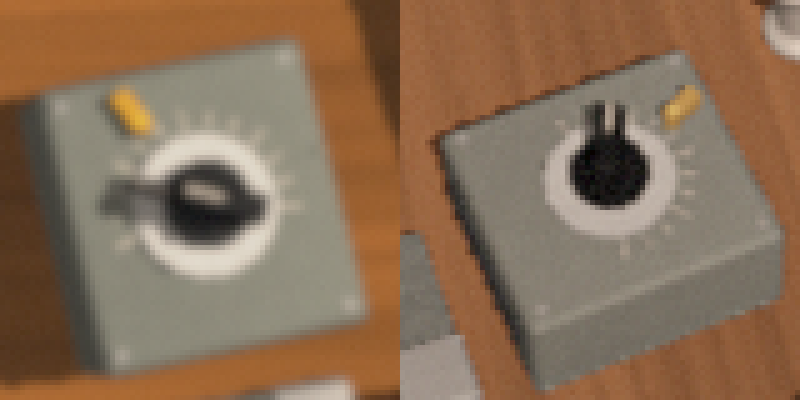

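View pics/c2.png

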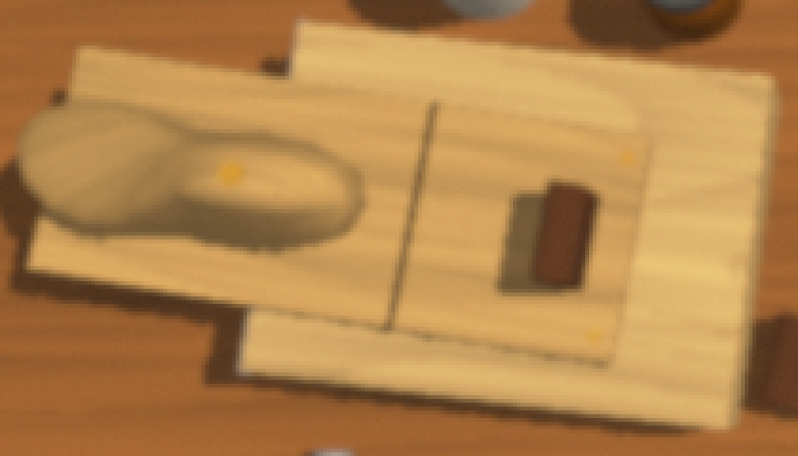

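```bash
cat > m.py <<'E'
from h import *
def comp(m,near):
    n,l,s,c=cv2.connectedComponentsWithStats(m.astype(np.uint8))
    k=min(range(1,n),key=lambda i:np.hypot(*(c[i]-near))-0.02*s[i,4] if s[i,4]>8 else 1e9)
    return (l==k),c[k],s[k]
E
python3 - <<'E'
from m import *
g={}
for n,box,cl in(('top',(380,236),(366,217)),('side',(267,279),(281,266))):
    a=cv2.imread(f'pics/{n}0.png'); hsv=cv2.cvtColor(a,40)
    H,S,V=[hsv[:,:,i].astype(int) for i in range(3)]
    yy,xx=np.mgrid[:420,:560]
    r=np.hypot(xx-cl[0],yy-cl[1])
    m=(r<12)&(H>15)&(H<32)&(S>110)
    w=m*(S-80.)
    c=np.array([(w*xx).sum(),(w*yy).sum()])/w.sum()
    g[n]=ray(n,c,0.072)[0]; print(n,'clip',c,m.sum(),g[n])
    # white plate: outline = bright or dark pixels inside box
    rb=np.hypot(xx-box[0],yy-box[1])<22
    w=(rb&(S<45)&(V>175))
    k=(rb&(V<70))
    pts=np.argwhere(w)[:,::-1]; 
    wm,_,st=comp(w,np.array(box)); hull=cv2.convexHull(np.argwhere(wm)[:,::-1].astype(np.int32))
    e=cv2.fitEllipse(hull); print(' plate',e,ray(n,e[0],0.068)[0])
    # outlines grey box corners
    gm=(S<60)&(V>80)&(np.hypot(xx-box[0],yy-box[1])<50)
# depth-based points of dial & box in top
for n,box in(('top',(380,236)),('side',(267,279))):
    d=np.load(f'pics/{n}0_d.npy');c=get_calibration(n)
    yy,xx=np.mgrid[box[1]-45:box[1]+45,box[0]-45:box[0]+45]; D=d[yy,xx].ravel()
    P=np.c_[(xx.ravel()-c['cx'])/c['fx']*D,(yy.ravel()-c['cy'])/c['fy']*D,D]
    P=(P-c['t'])@np.array(c['R'])
    t=P[(abs(P[:,2]-.066)<.006)]; rr=cv2.minAreaRect(t[:,:2].astype(np.float32)*1000); print(n,'boxtop',rr,len(t))
    q=P[P[:,2]>.095]
    q=q[np.hypot(*(q[:,:2]-np.array(rr[0])/1000).T)<.04]
    if len(q)>4:
        r2=cv2.minAreaRect(q[:,:2].astype(np.float32)*1000); print('  bar',r2,len(q),q.max(0))
print(g)
E
```

```text
top clip [365.57843613 216.97280233] 51 [ 0.52322038 -0.32832274  0.072     ]
 plate ((381.49853515625, 235.1699981689453), (29.70098304748535, 30.06896209716797), 86.04859924316406) [ 0.47992184 -0.36464707  0.068     ]
side clip [280.82122158 265.88586714] 38 [ 0.52676993 -0.32901592  0.072     ]
 plate ((266.5821838378906, 280.25848388671875), (22.30571174621582, 25.485612869262695), 89.70506286621094) [ 0.48247209 -0.36152527  0.068     ]
top boxtop ((478.4874267578125, -360.7969665527344), (139.427978515625, 129.58851623535156), 11.625541687011719) 2814
  bar ((478.4845886230469, -360.9649353027344), (40.41135787963867, 13.808786392211914), 74.05175018310547) 122 [ 0.48976666 -0.34068438  0.11202525]
side boxtop ((527.3080444335938, -345.5824890136719), (256.2155456542969, 147.4209747314453), 21.487760543823242) 1977
  bar ((490.26678466796875, -348.11834716796875), (4.326629161834717, 9.840292930603027), 10.394428253173828) 8 [ 0.49249899 -0.34345026  0.10901064]
{'top': array([ 0.52322038, -0.32832274,  0.072     ]), 'side': array([ 0.52676993, -0.32901592,  0.072     ])}
```

```bash
cat >> m.py <<'E'
def cloud(n,d):
    c=get_calibration(n);yy,xx=np.mgrid[:420,:560]
    P=np.stack([(xx-c['cx'])/c['fx']*d,(yy-c['cy'])/c['fy']*d,d],-1)
    return (P-c['t'])@np.array(c['R'])
def rect(P,m):
    r=cv2.minAreaRect((P[m][:,:2]*1000).astype(np.float32)); return np.round(r[0],1),np.round(r[1],1),round(r[2],2)
def board(tag,out=True):
    a=cv2.imread(f'pics/{tag}.png');P=cloud('top',np.load(f'pics/{tag}_d.npy'))
    yy,xx=np.mgrid[:420,:560];roi=(xx>45)&(xx<262)&(yy>158)&(yy<278)
    Z=P[...,2]
    V=a.max(2).astype(int)
    op=lambda m:cv2.morphologyEx(m.astype(np.uint8),2,np.ones((3,3)))>0
    st=op(roi&(abs(Z-.08)<.004)); bo=op(roi&(abs(Z-.094)<.004)); 
    gr=roi&(Z>.132)&(xx>180)&(xx<225)
    return a,P,V,st,bo,gr,roi
E
python3 - <<'E'
from m import *
a,P,V,st,bo,gr,roi=board('top0')
print('stand',rect(P,st));print('board',rect(P,bo));print('grip',rect(P,gr),gr.sum(),P[gr][:,2].mean())
# blackhat for line
g=cv2.cvtColor(a,6); bh=cv2.morphologyEx(g,cv2.MORPH_BLACKHAT,np.ones((1,9)))
L=(bh>30)&cv2.erode(bo.astype(np.uint8),np.ones((3,3))).astype(bool)
n,l,s,c=cv2.connectedComponentsWithStats(L.astype(np.uint8)); k=1+s[1:,4].argmax(); uv=np.argwhere(l==k)[:,::-1]
X=ray('top',uv,.094); print(s[k]); v=cv2.fitLine((X[:,:2]*1000).astype(np.float32),2,0,.01,.01).ravel(); print('line',v,np.degrees(np.arctan2(v[1],v[0])))
print(X[:,:2].min(0),X[:,:2].max(0))
# outer stand edge
m=st
print('z st',np.median(P[st][:,2]),np.median(P[bo][:,2]))
d=P[...,2]; 
E
```

```text
stand (array([547.2,  98.7]), array([301.8, 260.9]), 82.43)
board (array([539.4, 200. ]), array([360.1, 140.1]), 79.74)
grip (array([482.2, -33.9]), array([222.3,  60.2]), 71.19) 320 0.19418094657591825
[156 188   9  38  72]
line [ 9.8497570e-01 -1.7269306e-01  5.5405542e+02  1.5132828e+02] -9.944435
[0.51080275 0.14244067] [0.59717724 0.15947769]
z st 0.07935211785839985 0.0933903997130569
```

```bash
python3 - <<'E'
from m import *
a,P,V,st,bo,gr,roi=board('top0')
gr=gr&(P[...,2]<.15);print('grip',rect(P,gr),gr.sum())
n,l,s,c=cv2.connectedComponentsWithStats(st.astype(np.uint8))
for i in range(1,n):
    if s[i,4]>30: print(s[i],rect(P,l==i))
keep=np.isin(l,[i for i in range(1,n) if s[i,4]>1500]);print('stand',rect(P,keep))
# outer boundary points: for each row leftmost stand pixel whose left neighbour is table
pts=[]
for r in range(160,275):
    x=np.where(keep[r])[0]
    if len(x) and x[0]>5 and P[r,x[0]-4,2]<.03 and P[r,x[0]-3,2]<.06: pts.append((P[r,x[0]]*1000)[:2])
pts=np.array(pts,np.float32);print(len(pts),pts[[0,-1]]);v=cv2.fitLine(pts,5,0,.01,.01).ravel();print(v,np.degrees(np.arctan2(v[1],v[0])))
E
```

```text
grip (array([513.4,  57.6]), array([24.4, 59.6]), 81.25) 300
[ 113  166  140  107 5674] (array([527. , 101.4]), array([301.4, 220.8]), 82.29)
stand (array([527. , 101.4]), array([301.4, 220.8]), 82.29)
45 [[655.03687  234.11786 ]
 [400.485    -16.435375]]
[ 9.9486423e-01 -1.0121871e-01  5.8217920e+02  2.4174829e+02] -5.809353
```

```bash
cat >> h.py <<'E'
def plan(pos,zdeg,N,P0=None,R0=None):
    s=read_state();p=np.array(s['tool_pos']) if P0 is None else P0
    R=Rn.from_rotvec(s['tcp_rot']).as_matrix() if R0 is None else R0
    a=np.radians(zdeg);z=np.array([np.cos(a),np.sin(a),0]);x=np.array([0,0,-1.]);Rt=np.c_[x,np.cross(z,x),z]
    dv=Rn.from_matrix(R.T@Rt).as_rotvec()/N; d=(np.array(pos)-p)/N*100
    for k in range(N):
        o=R.T@d; R=R@Rn.from_rotvec(dv).as_matrix()
        print(k,np.round(o,2).tolist(),np.round(np.degrees(dv),2).tolist())
E
python3 -c "
from h import *
plan([.4785,-.361,.150],-15.95,10)"
```

```text
0 [0.5, 3.24, -1.7] [-5.38, -0.01, -0.01]
1 [0.5, 3.39, -1.39] [-5.38, -0.01, -0.01]
2 [0.5, 3.5, -1.07] [-5.38, -0.01, -0.01]
3 [0.49, 3.59, -0.73] [-5.38, -0.01, -0.01]
4 [0.49, 3.64, -0.39] [-5.38, -0.01, -0.01]
5 [0.49, 3.66, -0.05] [-5.38, -0.01, -0.01]
6 [0.49, 3.65, 0.29] [-5.38, -0.01, -0.01]
7 [0.49, 3.61, 0.64] [-5.38, -0.01, -0.01]
8 [0.49, 3.53, 0.97] [-5.38, -0.01, -0.01]
9 [0.49, 3.42, 1.3] [-5.38, -0.01, -0.01]
```

carry_out(offset=[[0.5,3.24,-1.7],[0.5,3.39,-1.39],[0.5,3.5,-1.07],[0.5,3.59,-0.73],[0.5,3.64,-0.39]], delta_rot=[[-5.4,0,0],[-5.4,0,0],[-5.4,0,0],[-5.4,0,0],[-5.4,0,0]], fingers=1)

```text
time: 0.52
tool_pos: [0.3564, -0.4959, 0.1746]
tcp_rot: [0.582, 1.492, -0.58]
wrist_force: [0.7, -0.7, 0.8]
width: 0.999
```

carry_out(offset=[[0.5,3.66,-0.05],[0.5,3.65,0.29],[0.5,3.61,0.64],[0.5,3.53,0.97],[0.5,3.42,1.3]], delta_rot=[[-5.4,0,0],[-5.4,0,0],[-5.4,0,0],[-5.4,0,0],[-5.4,0,0]])

```text
time: 0.93
tool_pos: [0.4789, -0.3597, 0.1498]
tcp_rot: [0.213, 1.561, -0.212]
wrist_force: [0.3, -0.2, -0.5]
width: 1.001
```

carry_out(offset=[[0,0,0],[0,0,0],[0,0,0],[0,0,0],[0,0,0]], delta_rot=[[0,0,0],[0,0,0],[0,0,0],[0,0,0],[0,0,0]])

```text
time: 1.35
tool_pos: [0.4776, -0.3626, 0.1507]
tcp_rot: [0.218, 1.56, -0.218]
wrist_force: [0.6, 0.0, 0.2]
width: 1.003
```

```bash
python3 -c "
from h import *
plan([.4785,-.361,.086],-15.95,5)
s=read_state();print(s['tool_pos'],s['wrist_force'])"
```

```text
0 [1.29, 0.04, 0.01] [0.01, 0.0, 0.0]
1 [1.29, 0.04, 0.01] [0.01, 0.0, 0.0]
2 [1.29, 0.04, 0.01] [0.01, 0.0, 0.0]
3 [1.29, 0.04, 0.01] [0.01, 0.0, 0.0]
4 [1.29, 0.04, 0.01] [0.01, 0.0, 0.0]
[ 0.47758081 -0.36261608  0.15065273] [0.56301744 0.02982139 0.15034901]
```

carry_out(offset=[[1.3,0.04,0.01],[1.3,0.04,0.01],[1.3,0.04,0.01],[1.3,0.04,0.01],[1.2,0.04,0.01]], delta_rot=[[0,0,0],[0,0,0],[0,0,0],[0,0,0],[0,0,0]])

```text
time: 1.77
tool_pos: [0.4783, -0.359, 0.0839]
tcp_rot: [0.218, 1.562, -0.216]
wrist_force: [-0.2, -0.0, -0.4]
width: 0.999
```

carry_out(offset=[[0,0,0],[0,0,0],[0,0,0],[0,0,0],[0,0,0]], delta_rot=[[0,0,0],[0,0,0],[0,0,0],[0,0,0],[0,0,0]], fingers=-1, newtons=30)

```text
time: 2.18
tool_pos: [0.4801, -0.3602, 0.0875]
tcp_rot: [0.215, 1.558, -0.217]
wrist_force: [-0.4, 0.8, 0.3]
width: 0.3
```

carry_out(offset=[[0,0,0],[0,0,0],[0,0,0],[0,0,0],[0,0,0]], delta_rot=[[0,0,0],[0,0,0],[0,0,0],[0,0,0],[0,0,0]])

```text
time: 2.6
tool_pos: [0.4794, -0.3596, 0.0866]
tcp_rot: [0.216, 1.56, -0.216]
wrist_force: [-0.5, 0.0, -0.8]
width: -0.003
```

```bash
python3 -c "
from h import *
plan([.4785,-.361,.086],36.1-90,8)
s=read_state();print(s['tool_pos'],s['wrist_force'],s['torque'],s['width'])"
```

```text
0 [0.01, -0.02, -0.01] [4.76, 0.0, -0.0]
1 [0.01, -0.02, -0.0] [4.76, 0.0, -0.0]
2 [0.01, -0.02, -0.0] [4.76, 0.0, -0.0]
3 [0.01, -0.02, -0.0] [4.76, 0.0, -0.0]
4 [0.01, -0.02, 0.0] [4.76, 0.0, -0.0]
5 [0.01, -0.02, 0.0] [4.76, 0.0, -0.0]
6 [0.01, -0.02, 0.0] [4.76, 0.0, -0.0]
7 [0.01, -0.02, 0.01] [4.76, 0.0, -0.0]
[ 0.47940406 -0.35964909  0.08658823] [-0.52320423  0.01226598 -0.78285727] [-0.04739762  0.02094151 -0.0241752 ] -0.002614785276351882
```

The fingers shut fully, so they didn't catch the bar. I'll look before going on.

```bash
python3 - <<'E'
from m import *
a,d=snap('top','top1');b,d2=snap('side','side1')
A=cv2.resize(a[190:280,335:425],(400,400),interpolation=3);B=cv2.resize(b[235:325,220:310],(400,400),interpolation=3)
cv2.imwrite('pics/c3.png',np.hstack([A,B])[:,:,::-1])
s=read_state();print(s['tool_pos'],proj('top',s['tool_pos']),proj('side',s['tool_pos']))
E
```

```text
[ 0.47936167 -0.35963382  0.08649514] [[381.2829863 234.8966797]] [[264.99828415 275.80394501]]
```

View pics/c3.png

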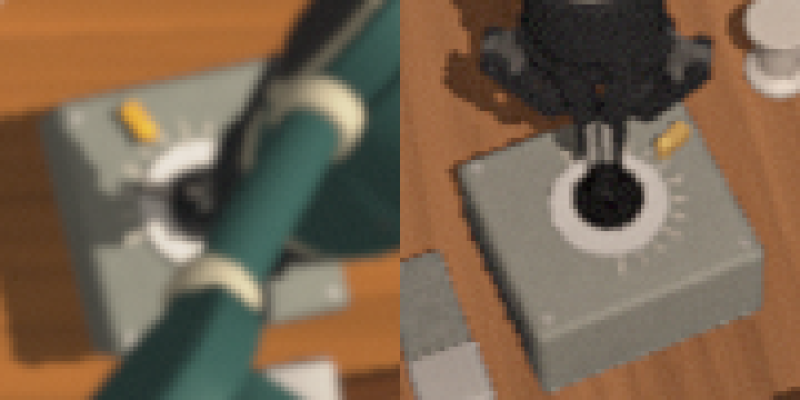

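The side crop shows one finger on each side of the bar (finger edges at about x 585 and 612, tips just above the disc). The bar looks held, and the width reading of 0 disagrees. I'll turn it and check the dial itself afterwards.

carry_out(offset=[[0,0,0],[0,0,0],[0,0,0],[0,0,0],[0,0,0]], delta_rot=[[4.76,0,0],[4.76,0,0],[4.76,0,0],[4.76,0,0],[4.76,0,0]], newtons=40)

```text
time: 3.12
tool_pos: [0.4793, -0.3596, 0.0864]
tcp_rot: [0.544, 1.502, -0.544]
wrist_force: [-0.2, -0.3, 0.4]
width: -0.001
```

carry_out(offset=[[0,0,0],[0,0,0],[0,0,0],[0,0,0],[0,0,0]], delta_rot=[[4.76,0,0],[4.76,0,0],[4.76,0,0],[0,0,0],[0,0,0]])

```text
time: 3.53
tool_pos: [0.4793, -0.3596, 0.0864]
tcp_rot: [0.732, 1.444, -0.732]
wrist_force: [-0.3, 1.0, -0.7]
width: 0.002
```

```bash
python3 - <<'E'
from m import *
b,d2=snap('side','side2')
P=cloud('side',d2); 
s=read_state();print(s['tool_pos'],s['torque'],s['wrist_force'],s['width']);R=Rn.from_rotvec(s['tcp_rot']).as_matrix();print(np.degrees(np.arctan2(R[1,2],R[0,2])))
B=cv2.resize(b[235:325,220:310],(560,560),interpolation=3)
cv2.imwrite('pics/c4.png',B[:,:,::-1])
E
```

```text
[ 0.47935943 -0.35963874  0.08643316] [ 0.00520857 -0.00037497 -0.00113417] [-0.17972793 -0.04556493 -0.2508557 ] 0.0019726594322151975
-53.73839715871314
```

View pics/c4.png

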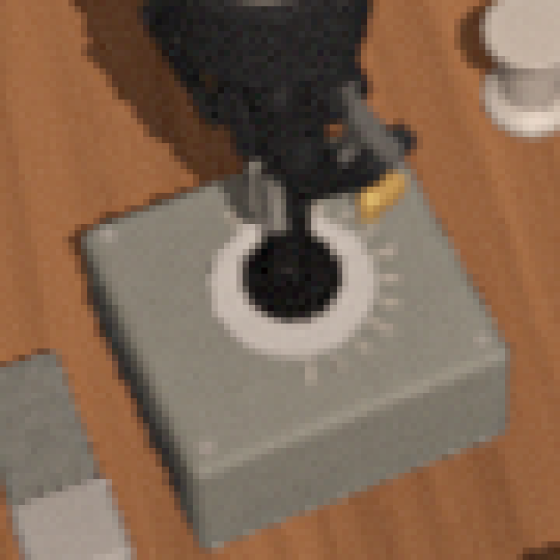

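```bash
python3 - <<'E'
from m import *
for X in ([.4785,-.361,.109],[.4785+.0055,-.361+.019,.109],[.4785-.0055,-.361-.019,.109],[.4785,-.361,.079],[.4785,-.361,.066],[.4785+.016,-.361+.012,.109]):
    u=proj('side',X)[0]; print(X,u,'crop c4',(u-[220,235])*6.22,'crop c1',(u-[225,245])*5+[400,0])
P=cloud('side',np.load('pics/side2_d.npy'))
q=P[235:325,220:310].reshape(-1,3); q=q[(np.hypot(q[:,0]-.4785,q[:,1]+.361)<.045)]
for lo in np.arange(.07,.14,.01):
    w=q[(q[:,2]>=lo)&(q[:,2]<lo+.01)]; print(round(lo,2),len(w),w.mean(0).round(3) if len(w) else '', w.min(0).round(3) if len(w) else '',w.max(0).round(3) if len(w) else '')
b=cv2.imread('pics/side2.png')
for r in range(258,284,2): print(r,' '.join('%3d:%3d'%(b[r,c].max(),P[r,c,2]*1000) for c in range(252,288,3)))
E
```

```text
[0.4785, -0.361, 0.109] [264.46442407 271.24596793] crop c4 [276.56871771 225.44992052] crop c1 [597.32212034 131.22983965]
[0.484, -0.34199999999999997, 0.109] [265.14459903 264.69839504] crop c4 [280.79940598 184.72401712] crop c1 [600.72299516  98.49197518]
[0.473, -0.38, 0.109] [263.77064598 277.92448867] crop c4 [272.253418   266.99031954] crop c1 [593.8532299  164.62244336]
[0.4785, -0.361, 0.079] [264.86810771 277.96956911] crop c4 [279.07962996 267.27071988] crop c1 [599.34053855 164.84784556]
[0.4785, -0.361, 0.066] [265.03888311 280.81393921] crop c4 [280.14185294 284.96270186] crop c1 [600.19441555 179.06969603]
[0.4945, -0.349, 0.109] [269.79423907 266.18151164] crop c4 [309.72016701 193.94900242] crop c1 [623.97119535 105.90755821]
0.07 303 [ 0.481 -0.367  0.073] [ 0.434 -0.404  0.07 ] [ 0.52  -0.318  0.08 ]
0.08 67 [ 0.48  -0.366  0.083] [ 0.461 -0.386  0.08 ] [ 0.515 -0.336  0.089]
0.09 16 [ 0.478 -0.377  0.095] [ 0.47  -0.386  0.09 ] [ 0.492 -0.351  0.099]
0.1 33 [ 0.48  -0.373  0.106] [ 0.471 -0.384  0.1  ] [ 0.492 -0.351  0.11 ]
0.11 26 [ 0.478 -0.372  0.112] [ 0.47
[... 871 characters left out ...]
270 135: 71 136: 68 145: 71 102: 72 135:125  26:104 176: 70 160: 69 138: 64 162: 65 139: 63 140: 69
272 135: 68 134: 68 177: 71 170: 72  76:111  27:110 136: 70 200: 70 179: 66 157: 66 141: 69 141: 66
274 138: 67 140: 71 199: 71 103: 82  24:111  31:110  23: 79 178: 75 199: 75 137: 66 158: 72 141: 69
276 136: 70 184: 66 175: 72  17: 85  27:113  32:112  29: 75  70: 76 195: 72 179: 66 150: 66 139: 72
278 136: 63 197:1210 159: 82  18: 78  33:110  36:106  29: 80  26: 78 198: 74 186: 71 141: 63 140: 68
280 134: 62 196: 69 161: 67  23: 78  27:104  29:100  28: 80  25: 78 195: 69 193: 73 153: 63 138: 65
282 133: 64 196: 68 190: 72  18: 81  25: 91  20: 91  29: 79  66: 80 198: 66 191: 68 145: 64 137: 67
```

The depth shows the bar still at about 74°, and the shut finger tips sitting just above its top (z≈0.11). The reported TCP of z=0.086 is therefore wrong. I'll rise and compare the real tip position with the reported one.

carry_out(offset=[[-1.2,0,0],[-1.2,0,0],[-1.2,0,0],[-1.2,0,0],[-1.2,0,0]], delta_rot=[[0,0,0],[0,0,0],[0,0,0],[0,0,0],[0,0,0]])

```text
time: 4.0
tool_pos: [0.4799, -0.3601, 0.1489]
tcp_rot: [0.733, 1.442, -0.733]
wrist_force: [-0.3, -0.0, -0.3]
width: 0.001
```

```bash
python3 - <<'E'
from m import *
b,d2=snap('side','side3');a,d=snap('top','top3')
s=read_state();T=np.array(s['tool_pos']);print(T,s['wrist_force'],s['q'])
P=cloud('side',d2);u=proj('side',T)[0];print('proj side',u,'top',proj('top',T))
Q=cloud('top',d);near=(np.hypot(Q[...,0]-.4785,Q[...,1]+.361)<.03)&(Q[...,2]>.098)&(Q[...,2]<.12);print('bar top',near.sum(),rect(Q,near) if near.sum()>4 else '')
near=(np.hypot(P[...,0]-.4785,P[...,1]+.361)<.05)&(P[...,2]>.09)
near&=np.hypot(*(np.mgrid[:420,:560]-np.array([260,265])[:,None,None]))<60
q=P[near]
for lo in np.arange(.09,.26,.01):
    w=q[(q[:,2]>=lo)&(q[:,2]<lo+.01)]; print(round(lo,2),len(w),w.mean(0).round(3) if len(w) else '')
c=b[190:310,205:325];B=cv2.resize(c,(560,560),interpolation=3)
cv2.circle(B,tuple(int(x) for x in (u-[205,190])*560/120),5,(255,0,0),1)
cv2.imwrite('pics/c5.png',B[:,:,::-1])
E
```

```text
[ 0.48136447 -0.36125099  0.15060935] [0.60748108 0.25069541 0.30349204] [-6.85213004e-01  1.58292194e-01  1.82505255e+00  4.26497966e-05
  1.15168762e+00  2.54766038e-01]
proj side [265.05715592 261.40226644] top [[389.20587755 231.87290196]]
bar top 52 (array([ 481.5, -350.5]), array([18.5, 13.6]), 75.39)
0.09 16 [ 0.479 -0.377  0.095]
0.1 45 [ 0.481 -0.366  0.107]
0.11 42 [ 0.481 -0.364  0.112]
0.12 0 
0.13 0 
0.14 0 
0.15 0 
0.16 0 
0.17 0 
0.18 8 [ 0.474 -0.365  0.185]
0.19 25 [ 0.478 -0.367  0.195]
0.2 29 [ 0.477 -0.368  0.205]
0.21 17 [ 0.474 -0.366  0.215]
0.22 28 [ 0.473 -0.366  0.226]
0.23 79 [ 0.479 -0.368  0.235]
0.24 62 [ 0.471 -0.365  0.245]
0.25 66 [ 0.47  -0.366  0.254]
```

View pics/c5.png

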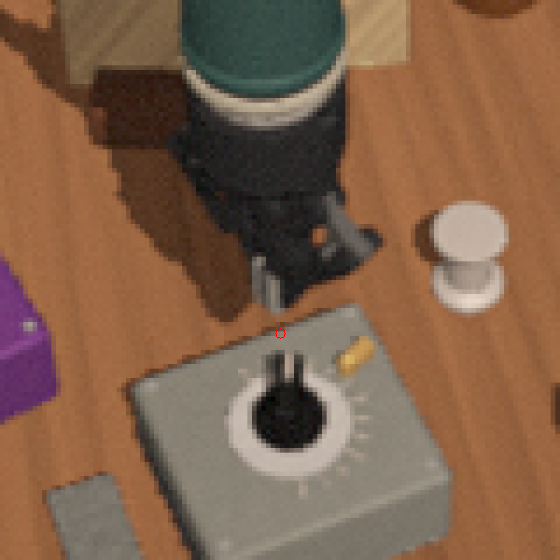

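```bash
python3 - <<'E'
from m import *
b=cv2.imread('pics/side3.png');P=cloud('side',np.load('pics/side3_d.npy'))
for r in range(244,264): print(r,' '.join('%3d:%4d'%(b[r,c].max(),P[r,c,2]*1000) for c in range(256,276,2)))
E
```

```text
244  76:   0  37: 223  52: 222  27: 234  35: 244  42: 235  43: 236  42: 238  28: 238  93: 270
245  81:   0  47: 224 128: 219  40: 234  32: 233  38: 235  39: 234  42: 239  31: 253  61: 264
246  82:   0  64: 208 131: 219  34: 230  39: 235  37: 232  35: 237  39: 247  29: 253  39: 258
247  82:   5  65: 204 106: 213  42: 228  34: 232  26: 229  34: 241  37: 249  25: 248  28: 257
248  85:   1  64: 199  92: 212  75: 214  36: 224  31: 222  39: 233  34: 243  32: 247  21: 254
249  83:1210  62: 194  96: 206 105: 216  60: 216  25: 217  36: 232  30: 235  32: 243  36: 243
250  87:   0  63:   1  96: 205 108: 208 104: 208  29: 209  37: 231  32: 235  41: 240  77:  -2
251  85:   1  80:   3  99: 197 108: 207 112: 203  28: 209  32: 201  43: 228 110:   0 139:   1
252  83:   2  83:   5  91: 199 106: 201 112: 204  37: 204  32: 193  99:   0 141:   2 146:   3
253  86:   0  83:   1 101: 190 104: 199 110: 195  28: 201  48: 196 131:   3 151:  -1 142:   0
254  86:   0  88:   3 117: 186 101: 195 113: 190  26: 196  79:   0 152:   0 148:  -2 143:  -2
255  80:   5 127:  -2 136:   0 106: 184 113: 182  43: 193 125:   1 158:  -3 148:   3 144:   2
256  84:   6 144:   0 147:   3 124:   2 131: 182 118:   4 143:   0 152:   0 124:   5  99:   1
257 122:   3 154:  -3 145:   1 135:   3 143:   0 146:  -4 146:   3 126:   3  93:  64 118:  69
258 148:   5 151:   2 147:  -2 139:   4 149:   2 149:   0 120:   0 102:  63 128:  66 138:  71
259 148:   3 152:   5 146:   1 140:   0 123:   0 104:   1 116:  63 129:  67 142:  68 142:  69
260 146:   2 152:   3 148:   1  97:   0  94:  67 120:  66 137:  68 140:  67 138:  66 141:  70
261 149:   1 153:   6 126:   3  97:  65 130:  68 138:  67 141:  66 143:  62 141:  70 139:  67
262 125:   1 104:   1 118:  66 133:  66 140:  65 141:  63 143:  68 140:  67 137:  64 141:  65
263  93:  67 120:  66 135:  65 136:  68 143:  67 141:  69 138:  69 140:  63 137:1210 139:  63
```

carry_out(offset=[[0,0,0],[0,0,0],[0,0,0],[0,0,0],[0,0,0]], delta_rot=[[-6.34,0,0],[-6.34,0,0],[-6.34,0,0],[-6.34,0,0],[-6.34,0,0]], fingers=1)

```text
time: 4.52
tool_pos: [0.4791, -0.3595, 0.1462]
tcp_rot: [0.299, 1.551, -0.299]
wrist_force: [0.6, 0.6, 0.5]
width: 0.706
```

carry_out(offset=[[0,0,0],[0,0,0],[0,0,0],[0,0,0],[0,0,0]], delta_rot=[[-6.34,0,0],[0,0,0],[0,0,0],[0,0,0],[0,0,0]])

```text
time: 4.93
tool_pos: [0.4793, -0.3596, 0.1464]
tcp_rot: [0.218, 1.56, -0.218]
wrist_force: [-0.5, 0.1, -0.5]
width: 1.0
```

carry_out(offset=[[1.6,0,0],[1.6,0,0],[1.6,0,0],[1.6,0,0],[1.0,0,0]], delta_rot=[[0,0,0],[0,0,0],[0,0,0],[0,0,0],[0,0,0]])

```text
time: 5.35
tool_pos: [0.4785, -0.3589, 0.0706]
tcp_rot: [0.219, 1.562, -0.217]
wrist_force: [-0.0, -0.1, -0.4]
width: 1.001
```

carry_out(offset=[[0.4,0,0],[0.4,0,0],[0.4,0,0],[0.4,0,0],[0,0,0]], delta_rot=[[0,0,0],[0,0,0],[0,0,0],[0,0,0],[0,0,0]])

```text
time: 5.77
tool_pos: [0.4794, -0.3596, 0.0563]
tcp_rot: [0.217, 1.56, -0.217]
wrist_force: [0.0, 0.2, 0.5]
width: 1.003
```

carry_out(offset=[[0,0,0],[0,0,0],[0,0,0],[0,0,0],[0,0,0]], delta_rot=[[0,0,0],[0,0,0],[0,0,0],[0,0,0],[0,0,0]], fingers=-1, newtons=30)

```text
time: 6.18
tool_pos: [0.4795, -0.3598, 0.0568]
tcp_rot: [0.217, 1.559, -0.217]
wrist_force: [-0.6, 0.4, 0.2]
width: 0.302
```

carry_out(offset=[[0,0,0],[0,0,0],[0,0,0],[0,0,0],[0,0,0]], delta_rot=[[0,0,0],[0,0,0],[0,0,0],[0,0,0],[0,0,0]])

```text
time: 6.6
tool_pos: [0.4817, -0.3603, 0.0571]
tcp_rot: [0.216, 1.555, -0.218]
wrist_force: [5.3, -1.8, -1.7]
width: 0.154
```

carry_out(offset=[[0,0,0.2],[0,0,0],[0,0,0],[0,0,0],[0,0,0]], delta_rot=[[0,0,0],[4.76,0,0],[4.76,0,0],[4.76,0,0],[4.76,0,0]], newtons=40)

```text
time: 7.02
tool_pos: [0.4827, -0.3607, 0.0572]
tcp_rot: [0.479, 1.514, -0.48]
wrist_force: [3.1, -1.2, -0.1]
width: 0.156
```

carry_out(offset=[[0,0,0],[0,0,0],[0,0,0],[0,0,0],[0,0,0]], delta_rot=[[4.76,0,0],[4.76,0,0],[4.76,0,0],[4.76,0,0],[0,0,0]])

```text
time: 7.43
tool_pos: [0.4836, -0.3615, 0.0572]
tcp_rot: [0.736, 1.437, -0.737]
wrist_force: [5.5, -2.2, -2.4]
width: 0.155
```

carry_out(offset=[[0,0,0],[0,0,0],[0,0,0],[0,0,0],[0,0,0]], delta_rot=[[0,0,0],[0,0,0],[0,0,0],[0,0,0],[0,0,0]])

```text
time: 7.85
tool_pos: [0.4836, -0.3615, 0.0572]
tcp_rot: [0.733, 1.438, -0.734]
wrist_force: [6.4, -3.3, -2.7]
width: 0.152
```

```bash
python3 - <<'E'
from m import *
s=read_state();print(s['tool_pos'],s['torque'],s['wrist_force'],s['width']);R=Rn.from_rotvec(s['tcp_rot']).as_matrix();print(np.degrees(np.arctan2(R[1,2],R[0,2])),R.round(3))
E
```

```text
[ 0.48359695 -0.36148614  0.05719099] [-0.23801052 -0.75856138 -0.01723263] [ 6.36276857 -3.29257166 -2.74857129] 0.15178591625537483
-53.921210749447276 [[ 0.004  0.808  0.589]
 [-0.003  0.589 -0.808]
 [-1.     0.002  0.005]]
```

carry_out(offset=[[0,0,0],[0,0,0],[0,0,0],[0,0,0],[0,0,0]], delta_rot=[[0,0,0],[0,0,0],[0,0,0],[0,0,0],[0,0,0]], fingers=1)

```text
time: 8.27
tool_pos: [0.4809, -0.36, 0.0563]
tcp_rot: [0.734, 1.444, -0.734]
wrist_force: [0.4, 0.8, -0.3]
width: 0.856
```

carry_out(offset=[[-2,0,0],[-3,0,0],[-3,0,0],[-3,0,0],[-3,0,0]], delta_rot=[[0,0,0],[0,0,0],[0,0,0],[0,0,0],[0,0,0]])

```text
time: 8.68
tool_pos: [0.4809, -0.3599, 0.1976]
tcp_rot: [0.734, 1.444, -0.734]
wrist_force: [0.7, -0.6, -0.2]
width: 1.001
```

```bash
python3 - <<'E'
from m import *
plan([.5236,.020,.225],-100,13)
E
```

```text
0 [-0.21, 1.99, -2.17] [3.55, -0.0, 0.0]
1 [-0.21, 1.85, -2.29] [3.55, -0.0, 0.0]
2 [-0.21, 1.7, -2.4] [3.55, -0.0, 0.0]
3 [-0.21, 1.55, -2.5] [3.55, -0.0, 0.0]
4 [-0.21, 1.4, -2.59] [3.55, -0.0, 0.0]
5 [-0.21, 1.23, -2.67] [3.55, -0.0, 0.0]
6 [-0.21, 1.07, -2.74] [3.55, -0.0, 0.0]
7 [-0.21, 0.89, -2.8] [3.55, -0.0, 0.0]
8 [-0.21, 0.72, -2.85] [3.55, -0.0, 0.0]
9 [-0.21, 0.54, -2.89] [3.55, -0.0, 0.0]
10 [-0.21, 0.36, -2.92] [3.55, -0.0, 0.0]
11 [-0.21, 0.18, -2.94] [3.55, -0.0, 0.0]
12 [-0.21, -0.0, -2.94] [3.55, -0.0, 0.0]
```

carry_out(offset=[[-0.2,1.99,-2.17],[-0.2,1.85,-2.29],[-0.2,1.7,-2.4],[-0.2,1.55,-2.5],[-0.2,1.4,-2.59]], delta_rot=[[3.55,0,0],[3.55,0,0],[3.55,0,0],[3.55,0,0],[3.55,0,0]])

```text
time: 9.1
tool_pos: [0.4974, -0.2127, 0.2067]
tcp_rot: [0.973, 1.342, -0.973]
wrist_force: [0.0, 0.3, -0.7]
width: 0.996
```

carry_out(offset=[[-0.2,1.23,-2.67],[-0.2,1.07,-2.74],[-0.2,0.89,-2.8],[-0.2,0.72,-2.85],[-0.2,0.54,-2.89]], delta_rot=[[3.55,0,0],[3.55,0,0],[3.55,0,0],[3.55,0,0],[3.55,0,0]])

```text
time: 9.52
tool_pos: [0.5139, -0.0665, 0.2166]
tcp_rot: [1.204, 1.213, -1.204]
wrist_force: [0.5, 0.1, -0.6]
width: 1.003
```

```bash
python3 - <<'E'
from m import *
a,d=snap('top','top4');b,d2=snap('side','side4')
for Q,n in((cloud('top',d),'top'),(cloud('side',d2),'side')):
    near=(np.hypot(Q[...,0]-.4785,Q[...,1]+.361)<.03)&(Q[...,2]>.098)&(Q[...,2]<.12);print(n,'bar',near.sum(),rect(Q,near) if near.sum()>4 else '')
s=read_state();print(s['tool_pos'],proj('side',s['tool_pos']),proj('top',s['tool_pos']))
A=cv2.resize(a[195:275,340:420],(380,380),interpolation=3)
B=cv2.resize(b[90:310,150:370],(420,380),interpolation=3)
cv2.imwrite('pics/c6.png',np.hstack([A,B])[:,:,::-1])
E
```

```text
top bar 122 (array([ 478.2, -360.9]), array([39.7, 14.8]), 36.55)
side bar 105 (array([ 481.7, -364. ]), array([38.7, 15.2]), 33.82)
[ 0.51441742 -0.06433436  0.2169666 ] [[254.87557264 157.18883753]] [[248.67428902 215.4677353 ]]
```

View pics/c6.png

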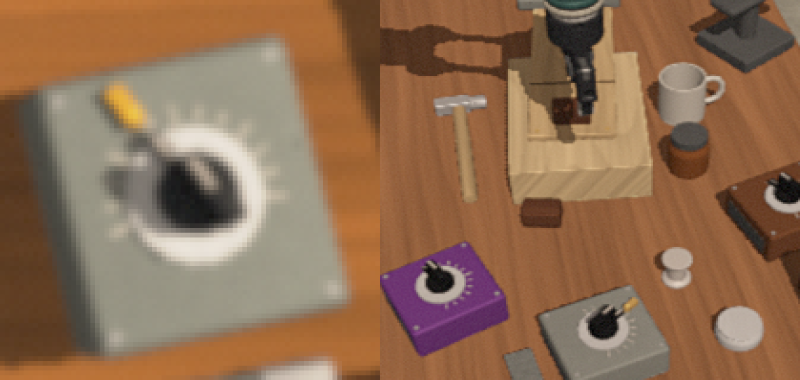

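```bash
python3 - <<'E'
from m import *
for n in('side','top'):
    P=cloud(n,np.load(f'pics/{n}4_d.npy'))
    q=P[(np.hypot(P[...,0]-.514,P[...,1]+.064)<.075)&(P[...,2]>.2)&(P[...,2]<.34)]
    print(n)
    for lo in np.arange(.2,.34,.01):
        w=q[(q[:,2]>=lo)&(q[:,2]<lo+.01)]
        if len(w): print(round(lo,2),len(w),np.median(w,0).round(3),w.min(0).round(3)[:2],w.max(0).round(3)[:2])
E
```

```text
side
0.26 10 [ 0.514 -0.108  0.264] [ 0.504 -0.109] [ 0.525 -0.015]
0.27 29 [ 0.513 -0.112  0.273] [ 0.504 -0.119] [ 0.525 -0.017]
0.28 22 [ 0.512 -0.114  0.283] [ 0.504 -0.118] [ 0.525 -0.013]
0.29 11 [ 0.516 -0.117  0.292] [ 0.504 -0.121] [ 0.522 -0.113]
0.3 5 [ 0.509 -0.13   0.307] [ 0.502 -0.133] [ 0.524 -0.109]
0.31 60 [ 0.515 -0.131  0.316] [ 0.5   -0.138] [ 0.527 -0.026]
0.32 33 [ 0.505 -0.125  0.327] [ 0.498 -0.136] [ 0.528 -0.034]
0.33 50 [ 0.507 -0.129  0.336] [ 0.498 -0.135] [ 0.527 -0.038]
top
0.26 1 [ 0.501 -0.016  0.264] [ 0.501 -0.016] [ 0.501 -0.016]
0.27 3 [ 0.502 -0.111  0.279] [ 0.502 -0.114] [ 0.502 -0.109]
0.28 1 [ 0.501 -0.112  0.28 ] [ 0.501 -0.112] [ 0.501 -0.112]
0.3 23 [ 0.5   -0.017  0.307] [ 0.498 -0.122] [0.506 0.004]
0.31 52 [ 0.503 -0.115  0.314] [ 0.499 -0.138] [0.524 0.009]
0.32 13 [ 0.5   -0.004  0.327] [ 0.5   -0.138] [0.503 0.006]
0.33 17 [ 0.509 -0.136  0.333] [ 0.501 -0.136] [ 0.523 -0.005]
```

```bash
python3 - <<'E'
from m import *
plan([.5143,.0575,.165],-100.1,5)
E
```

```text
0 [1.04, 0.03, -2.43] [2.17, -0.02, -0.01]
1 [1.04, -0.06, -2.43] [2.17, -0.02, -0.01]
2 [1.04, -0.16, -2.43] [2.17, -0.02, -0.01]
3 [1.04, -0.25, -2.42] [2.17, -0.02, -0.01]
4 [1.04, -0.34, -2.41] [2.17, -0.02, -0.01]
```

carry_out(offset=[[1.04,0.03,-2.43],[1.04,-0.06,-2.43],[1.04,-0.16,-2.43],[1.04,-0.25,-2.42],[1.04,-0.34,-2.41]], delta_rot=[[2.17,0,0],[2.17,0,0],[2.17,0,0],[2.17,0,0],[2.17,0,0]])

```text
time: 10.03
tool_pos: [0.5141, 0.054, 0.164]
tcp_rot: [1.341, 1.118, -1.341]
wrist_force: [-0.1, 0.4, -0.6]
width: 1.0
```

carry_out(offset=[[0,0,0],[0,0,0],[0,0,0],[0,0,0],[0,0,0]], delta_rot=[[0,0,0],[0,0,0],[0,0,0],[0,0,0],[0,0,0]])

```text
time: 10.45
tool_pos: [0.5149, 0.0527, 0.1652]
tcp_rot: [1.341, 1.118, -1.34]
wrist_force: [-0.4, 0.4, 0.4]
width: 1.001
```

```bash
python3 - <<'E'
from m import *
plan([.5143,.0575,.076],-100.1,5)
b,d=snap('side','side5');P=cloud('side',d);s=read_state();print(s['tool_pos'])
q=P[(np.hypot(P[...,0]-.514,P[...,1]-.0575)<.075)&(P[...,2]>.15)&(P[...,2]<.26)]
for lo in np.arange(.15,.26,.01):
    w=q[(q[:,2]>=lo)&(q[:,2]<lo+.01)]
    if len(w): print(round(lo,2),len(w),np.median(w,0).round(3),w.min(0).round(3)[:2],w.max(0).round(3)[:2])
E
```

```text
0 [1.78, -0.03, -0.09] [-0.04, 0.0, -0.01]
1 [1.78, -0.03, -0.09] [-0.04, 0.0, -0.01]
2 [1.78, -0.03, -0.09] [-0.04, 0.0, -0.01]
3 [1.78, -0.03, -0.09] [-0.04, 0.0, -0.01]
4 [1.78, -0.03, -0.09] [-0.04, 0.0, -0.01]
[0.5148741  0.05271298 0.16513209]
0.2 1 [0.5  0.01 0.21] [0.5  0.01] [0.5  0.01]
0.21 12 [0.509 0.006 0.216] [0.497 0.002] [0.516 0.009]
0.22 20 [0.506 0.003 0.225] [ 0.497 -0.007] [0.517 0.01 ]
0.23 20 [ 0.505 -0.001  0.237] [ 0.497 -0.005] [0.517 0.004]
0.24 2 [ 0.506 -0.002  0.241] [ 0.505 -0.004] [ 0.508 -0.001]
0.25 5 [ 0.517 -0.004  0.257] [ 0.512 -0.017] [0.52  0.015]
```

carry_out(offset=[[1.78,-0.03,-0.09],[1.78,-0.03,-0.09],[1.78,-0.03,-0.09],[1.78,-0.03,-0.09],[1.78,-0.03,-0.09]], delta_rot=[[0,0,0],[0,0,0],[0,0,0],[0,0,0],[0,0,0]])

```text
time: 10.92
tool_pos: [0.5142, 0.0577, 0.0753]
tcp_rot: [1.341, 1.118, -1.34]
wrist_force: [1.6, -0.2, -0.5]
width: 0.996
```

carry_out(offset=[[0,0,0],[0,0,0],[0,0,0],[0,0,0],[0,0,0]], delta_rot=[[0,0,0],[0,0,0],[0,0,0],[0,0,0],[0,0,0]], fingers=-1, newtons=70)

```text
time: 11.33
tool_pos: [0.515, 0.0576, 0.0773]
tcp_rot: [1.34, 1.116, -1.338]
wrist_force: [-0.7, -9.1, 5.2]
width: 0.298
```

carry_out(offset=[[0,0,0],[0,0,0],[0,0,0],[0,0,0],[0,0,0]], delta_rot=[[0,0,0],[0,0,0],[0,0,0],[0,0,0],[0,0,0]])

```text
time: 11.75
tool_pos: [0.5151, 0.0573, 0.0775]
tcp_rot: [1.339, 1.116, -1.338]
wrist_force: [-1.6, -4.8, 4.9]
width: 0.271
```

```bash
cat >> m.py <<'E'
def pose(tag):
    a,P,V,st,bo,gr,roi=board(tag)
    yy,xx=np.mgrid[:420,:560];Z=P[...,2]
    roi=(xx>20)&(xx<262)&(yy>140)&(yy<285)
    op=lambda m:cv2.morphologyEx(m.astype(np.uint8),2,np.ones((3,3)))>0
    big=lambda m:(lambda r:r[1]==1+r[2][1:,4].argmax())(cv2.connectedComponentsWithStats(m.astype(np.uint8)))
    bo=op(roi&(abs(Z-.094)<.005)); print('board',rect(P,big(bo)),'z',np.median(P[bo][:,2]))
    g=cv2.cvtColor(a,6); bh=cv2.morphologyEx(g,cv2.MORPH_BLACKHAT,np.ones((1,9)))
    L=(bh>30)&(cv2.erode(bo.astype(np.uint8),np.ones((3,3)))>0)&(xx<165)&(xx>100)
    n,l,s,c=cv2.connectedComponentsWithStats(L.astype(np.uint8)); k=1+s[1:,4].argmax(); uv=np.argwhere(l==k)[:,::-1]
    X=ray('top',uv,.094); v=cv2.fitLine((X[:,:2]*1000).astype(np.float32),2,0,.01,.01).ravel()
    nn=np.array([np.cos(np.radians(82.29)),np.sin(np.radians(82.29))]);e=np.array([547.1,250.0])
    print('line',s[k],v[2:],'ang+90',90+np.degrees(np.arctan(v[1]/v[0])),'gap at ends mm',[(float((e-(v[2:]+ (np.array(q)-v[2])/v[0]*v[:2]))@nn)) for q in(475,545,610)])
E
python3 - <<'E'
from m import *
snap('top','top6');pose('top6');pose('top0')
s=read_state();print(s['tool_pos'],s['wrist_force'],s['torque'],s['width']);R=Rn.from_rotvec(s['tcp_rot']).as_matrix();print(np.degrees(np.arctan2(R[1,2],R[0,2])))
E
```

```text
board (array([488.3, 192.9]), array([133.6,  41.7]), 79.93) z 0.09334857949375057Traceback (most recent call last):
  File "<stdin>", line 2, in <module>
  File "m.py", line 30, in pose
    n,l,s,c=cv2.connectedComponentsWithStats(L.astype(np.uint8)); k=1+s[1:,4].argmax(); uv=np.argwhere(l==k)[:,::-1]
                                                                      ~~~~~~~~~~~~~~^^
ValueError: attempt to get argmax of an empty sequence
```

```bash
python3 - <<'E'
from m import *
s=read_state();T=np.array(s['tool_pos']);R=Rn.from_rotvec(s['tcp_rot']).as_matrix();zd=np.degrees(np.arctan2(R[1,2],R[0,2]));print(T,zd,s['wrist_force'])
plan(T+[.0150,.080,0],zd+2.4,10)
b,d=snap('side','side6');a=cv2.imread('pics/top6.png')
cv2.imwrite('pics/c7.png',np.hstack([cv2.resize(a[:,:,::-1][140:290,20:270],(400,240)),cv2.resize(b[80:210,200:310],(340,400))[:240]])[:,:,::-1]) if 0 else cv2.imwrite('pics/c7.png',cv2.resize(np.vstack([a[140:290,20:270],np.hstack([b[80:215,195:320][:,:,::-1]]*2)]),None,fx=2.1,fy=2.1,interpolation=3))
E
```

```text
[0.51509709 0.05721855 0.07756109] -100.20749424621488 [-1.04973066 -4.77101329  5.29246162]
0 [-0.0, 0.01, -0.81] [-0.24, 0.01, -0.02]
1 [-0.0, 0.01, -0.81] [-0.24, 0.01, -0.02]
2 [-0.0, 0.01, -0.81] [-0.24, 0.01, -0.02]
3 [-0.0, 0.02, -0.81] [-0.24, 0.01, -0.02]
4 [-0.0, 0.02, -0.81] [-0.24, 0.01, -0.02]
5 [-0.0, 0.02, -0.81] [-0.24, 0.01, -0.02]
6 [-0.0, 0.03, -0.81] [-0.24, 0.01, -0.02]
7 [-0.0, 0.03, -0.81] [-0.24, 0.01, -0.02]
8 [-0.0, 0.03, -0.81] [-0.24, 0.01, -0.02]
9 [-0.0, 0.04, -0.81] [-0.24, 0.01, -0.02]
```

View pics/c7.png

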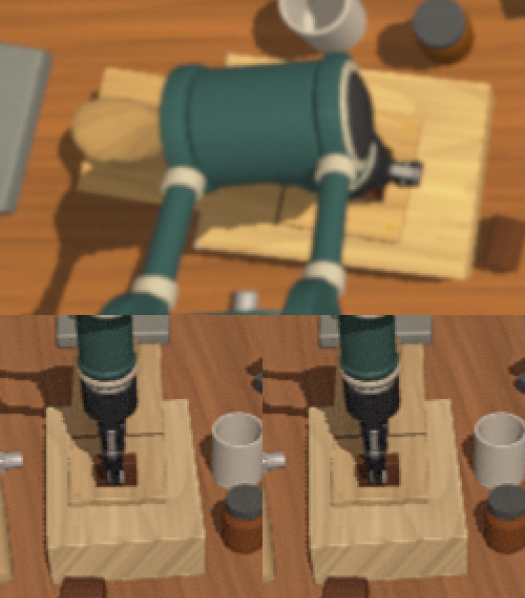

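Grip held, and the side view shows the line on both sides of the wrist (about rows 435/430 in the crop). Sliding 80 mm first.

carry_out(offset=[[0,0.01,-0.8],[0,0.01,-0.8],[0,0.01,-0.8],[0,0.02,-0.8],[0,0.02,-0.8]], delta_rot=[[-0.24,0,0],[-0.24,0,0],[-0.24,0,0],[-0.24,0,0],[-0.24,0,0]])

```text
time: 12.27
tool_pos: [0.5227, 0.0958, 0.0776]
tcp_rot: [1.323, 1.126, -1.323]
wrist_force: [-0.5, -9.6, 6.2]
width: 0.27
```

carry_out(offset=[[0,0.02,-0.8],[0,0.03,-0.8],[0,0.03,-0.8],[0,0.03,-0.8],[0,0.04,-0.8]], delta_rot=[[-0.24,0,0],[-0.24,0,0],[-0.24,0,0],[-0.24,0,0],[-0.24,0,0]])

```text
time: 12.68
tool_pos: [0.5301, 0.1348, 0.0778]
tcp_rot: [1.307, 1.137, -1.308]
wrist_force: [-1.7, -10.6, 7.7]
width: 0.269
```

carry_out(offset=[[0,0,0],[0,0,0],[0,0,0],[0,0,0],[0,0,0]], delta_rot=[[0,0,0],[0,0,0],[0,0,0],[0,0,0],[0,0,0]])

```text
time: 13.1
tool_pos: [0.5305, 0.1365, 0.0776]
tcp_rot: [1.31, 1.138, -1.306]
wrist_force: [1.5, -4.2, 6.2]
width: 0.271
```

```bash
cat > n.py <<'E'
from m import *
nn=np.array([np.cos(np.radians(82.29)),np.sin(np.radians(82.29))]);E0=np.array([547.1,250.0]);tt=np.array([nn[1],-nn[0]])
def sideline(tag):
    b=cv2.imread(f'pics/{tag}.png');P=cloud('side',np.load(f'pics/{tag}_d.npy'))
    g=cv2.cvtColor(b,6); bh=cv2.morphologyEx(g,cv2.MORPH_BLACKHAT,np.ones((7,1)))
    Z=P[...,2]; bo=(abs(Z-.094)<.012)&(np.hypot(P[...,0]-.54,P[...,1]-.2)<.14)
    L=(bh>22)&bo&(g>60)
    n,l,s,c=cv2.connectedComponentsWithStats(L.astype(np.uint8),connectivity=8)
    for k in range(1,n):
        if s[k,2]>=6:
            m=l==k;uv=[]
            for col in range(s[k,0],s[k,0]+s[k,2]):
                r=np.where(m[:,col])[0]
                w=bh[r,col].astype(float);uv.append((col,(w*r).sum()/w.sum()))
            X=ray('side',uv,.094)[:,:2]*1000-E0
            print(s[k],'t %.0f..%.0f'%((X@tt)[0],(X@tt)[-1]),'n',np.polyfit(X@tt,X@nn,1).round(3),'mean n',(X@nn).mean().round(1))
E
python3 - <<'E'
from n import *
sideline('side6');print()
snap('side','side7');sideline('side7')
s=read_state();print(s['tool_pos'],s['wrist_force'],s['width'])
P=cloud('side',np.load('pics/side7_d.npy'))
b=cv2.imread('pics/side7.png');cv2.imwrite('pics/c8.png',cv2.resize(b[75:215,195:325],None,fx=4.2,fy=4.2,interpolation=3))
E
```

```text
[255 136  18   2  30] t 15..69 n [-1.8000e-02 -9.2652e+01] mean n -93.4

[255 119  16   2  22] t 19..68 n [ 1.1000e-02 -1.1486e+01] mean n -11.0
[254 149  13   3  23] t 9..46 n [-1.08000e-01 -1.52001e+02] mean n -155.0
[238 150  11   3  21] t -40..-10 n [-1.38000e-01 -1.57989e+02] mean n -154.6
[0.53052933 0.13644601 0.07757371] [ 1.1900915  -4.82209213  6.22572793] 0.2736345481817791
```

View pics/c8.png

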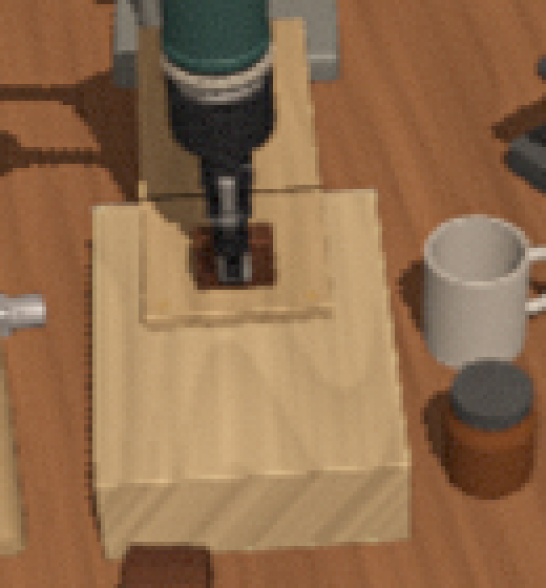

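```bash
cat >> n.py <<'E'
def sideedge(tag):
    b=cv2.imread(f'pics/{tag}.png').astype(float);P=cloud('side',np.load(f'pics/{tag}_d.npy'))
    for cols in(range(273,283),range(219,227)):
        uv=[]
        for c in cols:
            p=b[112:132,c,1]; d=np.diff(p); d[d<0]=0; k=d.argmax(); w=d[max(0,k-2):k+3]; uv.append((c,112.5+(w*np.arange(max(0,k-2),max(0,k-2)+len(w))).sum()/w.sum()))
        X=ray('side',uv,.08)[:,:2]*1000-E0
        print('edge t %.0f..%.0f'%((X@tt)[0],(X@tt)[-1]),'n',np.median(X@nn).round(1),(X@nn).round(1))
E
python3 - <<'E'
from n import *
sideedge('side7')
b=cv2.imread('pics/side7.png')
for c in(222,225,276,280): print(c,[tuple(int(v) for v in b[r,c]) for r in range(115,129)])
P=cloud('side',np.load('pics/side7_d.npy'))
bo=(abs(P[...,2]-.094)<.02)&(abs(P[...,0]-.54)<.1)&(P[...,1]>.1)&(P[...,1]<.42)
for lo in np.arange(.1,.42,.03):
  w=P[bo&(P[...,1]>=lo)&(P[...,1]<lo+.03)];print(round(lo,2),len(w),np.median(w[:,2]).round(4) if len(w) else '')
E
```

```text
edge t 79..108 n 0.6 [ 0.1  0.  -0.4  0.4  0.6  0.9  1.5  1.5  0.9  0.5]
edge t -99..-76 n 0.7 [ 1.4  0.8  1.1 -0.1 -0.5  0.5  0.7  1. ]
222 [(32, 48, 73), (26, 44, 73), (28, 47, 76), (48, 71, 110), (57, 89, 136), (54, 86, 139), (57, 95, 145), (58, 90, 142), (84, 108, 143), (114, 154, 187), (118, 163, 194), (113, 156, 190), (111, 155, 188), (113, 155, 190)]
225 [(38, 50, 78), (34, 48, 78), (30, 49, 78), (28, 48, 75), (24, 42, 72), (28, 44, 69), (27, 45, 73), (30, 48, 74), (75, 100, 126), (113, 154, 185), (117, 160, 192), (114, 156, 190), (113, 155, 188), (112, 154, 187)]
276 [(58, 93, 145), (65, 100, 148), (57, 95, 148), (61, 96, 148), (62, 96, 149), (101, 134, 169), (121, 164, 197), (123, 167, 201), (121, 166, 200), (122, 165, 199), (119, 163, 197), (117, 163, 197), (120, 164, 197), (119, 163, 197)]
280 [(60, 95, 147), (60, 96, 145), (63, 98, 147), (51, 88, 140), (62, 93, 143), (117, 154, 182), (119, 159, 189), (113, 155, 187), (112, 157, 188), (117, 160, 192), (116, 159, 192), (117, 160, 194), (117, 160, 195), (118, 162, 196)]
0.1 564 0.0927
0.13 289 0.0927
0.16 273 0.0925
0.19 283 0.0933
0.22 268 0.0939
0.25 200 0.0947
0.28 135 0.0955
0.31 90 0.0954
0.34 82 0.0955
0.37 80 0.0958
0.4 43 0.0957
```

```bash
python3 - <<'E'
from n import *
b=cv2.imread('pics/top0.png').astype(float)
def sub(r,c0,c1):
    d=np.diff(b[r,c0:c1,0]); k=d.argmax(); lo=max(0,k-1); w=np.clip(d[lo:k+2],0,None); return (c0+.5+(w*np.arange(lo,lo+len(w))).sum()/w.sum(),r)
e=[sub(r,118,136) for r in range(168,177)]+[sub(r,106,124) for r in range(245,256)]
X=ray('top',e,.08)[:,:2]*1000-E0
print('edge',np.polyfit(X@tt,X@nn,1),(X@nn).round(1))
g=b.mean(2)
L=[]
for r in range(192,244):
    c=int(round(164-(r-187)*(164-152)/59.)); s=g[r,c-6:c+7]; h=np.clip(np.median(s)-8-s,0,None); L.append((c-6+(h*np.arange(13)).sum()/h.sum(),r))
Y=ray('top',L,.094)[:,:2]*1000-E0
print('line',np.polyfit(Y@tt,Y@nn,1),np.median(Y@nn))
sideedge('side6')
E
```

```text
edge [-0.00348726  0.3644593 ] [ 0.6  0.4 -0.1 -0.2 -0.3 -0.8  0.2  0.2  0.2  0.7  0.8  0.3  1.2  1.2
  1.   0.8  0.7  0.2 -0.2  1. ]
line [-4.24510921e-02 -9.60473644e+01] -95.81693628679292
edge t 79..108 n 0.6 [-0.1  0.4 -0.5  0.2  0.9  0.8  1.4  1.2  1.2  0.5]
edge t -99..-76 n -4.5 [  1.4  -0.4  -4.   -5.1  -8.2  -8.8 -28.8   0.3]
```

```bash
python3 - <<'E'
from n import *
for t in('side0','side3','side5','side6','side7'): print(t);sideline(t)
snap('top','top7')
for t in('top0','top6','top7'):
    b=cv2.imread(f'pics/{t}.png').astype(float)
    rows=range(234,243)
    g=b.mean(2);L=[]
    for r in rows:
        c0=int(round(164-(r-187)*12/59.)) - (38 if t=='top7' else 0); s=g[r,c0-7:c0+8]; h=np.clip(np.median(s)-8-s,0,None); L.append((c0-7+(h*np.arange(15)).sum()/max(h.sum(),1e-6),r))
    Y=ray('top',L,.094)[:,:2]*1000-E0; print(t,(Y@tt).round(0),(Y@nn).round(1))
E
```

```text
side0
[243 126   9   5  12] t -21..4 n [ -0.634 -57.733] mean n -52.3
[229 136  44   3  63] t -67..69 n [-4.2000e-02 -9.3495e+01] mean n -93.5
side3
[229 138   6   1   6] t -67..-51 n [-9.500e-02 -9.686e+01] mean n -91.3
side5
[252 136  21   2  28] t 6..69 n [-6.2000e-02 -9.2767e+01] mean n -95.1
side6
[255 136  18   2  30] t 15..69 n [-1.8000e-02 -9.2652e+01] mean n -93.4
side7
[255 119  16   2  22] t 19..68 n [ 1.1000e-02 -1.1486e+01] mean n -11.0
[254 149  13   3  23] t 9..46 n [-1.08000e-01 -1.52001e+02] mean n -155.0
[238 150  11   3  21] t -40..-10 n [-1.38000e-01 -1.57989e+02] mean n -154.6
top0 [-45. -47. -49. -52. -54. -56. -59. -61. -63.] [-94.  -93.8 -93.9 -94.  -93.9 -93.6 -93.5 -93.5 -93.5]
top6 [-45. -47. -50. -52. -54. -57. -59. -61. -64.] [-92.6 -92.2 -92.1 -92.1 -92.3 -92.1 -91.6 -91.5 -91.5]
top7 [-55. -57. -59. -61. -64. -66. -68. -71. -73.] [ -8.6  -9.6  -9.7 -10.7 -10.4 -13.7 -14.1 -11.8  -9.7]
```

carry_out(offset=[[0,0.01,-0.3],[0,0,-0.3],[0,0,-0.2],[0,0,-0.2],[0,0,-0.1]], delta_rot=[[0,0,0],[0,0,0],[0,0,0],[0,0,0],[0,0,0]])

```text
time: 13.62
tool_pos: [0.5316, 0.1453, 0.0778]
tcp_rot: [1.307, 1.137, -1.309]
wrist_force: [-1.8, -12.7, 10.1]
width: 0.271
```

carry_out(offset=[[0,0,0],[0,0,0],[0,0,0],[0,0,0],[0,0,0]], delta_rot=[[0,0,0],[0,0,0],[0,0,0],[0,0,0],[0,0,0]])

```text
time: 14.03
tool_pos: [0.5316, 0.1454, 0.0777]
tcp_rot: [1.308, 1.137, -1.308]
wrist_force: [-2.1, -10.1, 9.0]
width: 0.269
```

```bash
python3 - <<'E'
from n import *
a,d=snap('top','top8');b,_=snap('side','side8');sideline('side8');sideedge('side8')
s=read_state();print(s['tool_pos'],s['wrist_force'],s['torque'],s['width'])
A=cv2.resize(a[160:280,60:180],(400,400),interpolation=3);B=cv2.resize(b[90:160,215:290],(400,400),interpolation=3)
cv2.imwrite('pics/c9.png',np.hstack([A,B])[:,:,::-1])
P=cloud('side',np.load('pics/side8_d.npy'))
bo=(abs(P[...,2]-.094)<.02)&(abs(P[...,0]-.54)<.1)
for lo in np.arange(.1,.44,.06):
  w=P[bo&(P[...,1]>=lo)&(P[...,1]<lo+.03)];print(round(lo,2),np.median(w[:,2]).round(4) if len(w) else '')
E
```

```text
[255 117  16   3  22] t 20..69 n [-0.032 -0.535] mean n -1.9
[237 147  32   4  55] t -43..53 n [-2.00000e-02 -1.46214e+02] mean n -146.3
edge t 79..108 n 0.4 [-0.4 -0.2 -0.2  0.4  0.4  0.5  1.3  1.8  1.4  0.2]
edge t -99..-76 n 1.0 [ 1.7  1.1  0.9  0.1 -0.5  1.3  1.1  0.4]
[0.53162495 0.14544062 0.07775768] [ -1.89420127 -11.41297496   9.52583802] [-1.75897446  0.23990067 -0.0183781 ] 0.2705099924196204
0.1 0.086
0.16 0.0929
0.22 0.0938
0.28 0.0959
0.34 0.0951
0.4 0.0954
```

View pics/c9.png

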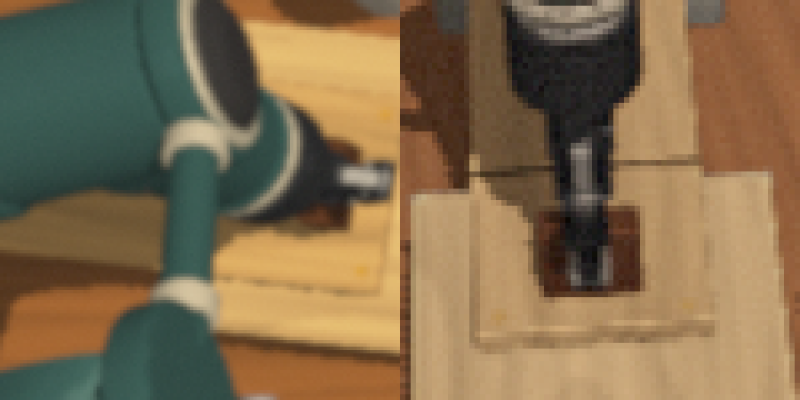

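```bash
cat >> n.py <<'E'
def fine(tag,r228,r272):
    g=cv2.imread(f'pics/{tag}.png').astype(float).mean(2);uv=[]
    for c in list(range(230,240))+list(range(256,271)):
        r0=r228+(c-228)*(r272-r228)/44; k=int(round(r0)); s=g[k-4:k+5,c]
        bg=np.interp(np.arange(9),[0.5,7.5],[s[:2].mean(),s[-2:].mean()]); h=np.clip(bg-s-6,0,None)
        if h.max()>20: h[abs(np.arange(9)-h.argmax())>2]=0; uv.append((c,k-4+(h*np.arange(9)).sum()/h.sum()))
    X=ray('side',uv,.094)[:,:2]*1000-E0
    p=np.polyfit(X@tt,X@nn,1);r=X@nn-np.polyval(p,X@tt);ok=abs(r)<2
    print(tag,len(uv),np.polyfit((X@tt)[ok],(X@nn)[ok],1).round(3),'sd',r.std().round(2),'right',(X@nn)[(X@tt)>10].mean().round(2),'left',(X@nn)[(X@tt)<-10].mean().round(2))
E
python3 - <<'E'
from n import *
fine('side0',138.5,136);fine('side6',138.5,136);fine('side7',122,119.5);fine('side8',120.2,118)
E
```

```text
side0 25 [-4.2000e-02 -9.4066e+01] sd 0.37 right -95.76 left -91.99
side6 21 [-3.1000e-02 -9.2384e+01] sd 0.62 right -93.69 left -90.67
side7 22 [-7.0000e-03 -1.0993e+01] sd 1.27 right -11.4 left -11.48
side8 23 [-1.000e-03 -2.312e+00] sd 0.82 right -2.3 left -2.73
```

```bash
python3 - <<'E'
from n import *
for tag,n0 in(('top0',-231),('top6',-229),('top7',-147),('top8',-138)):
    P=cloud('top',np.load(f'pics/{tag}_d.npy'));g=cv2.imread(f'pics/{tag}.png').astype(float).mean(2)
    out=[]
    for t in list(range(-62,-20,3))+list(range(20,62,3)):
        # depth-step: sample z along n by pixel-projected scan
        ns=np.arange(n0-14,n0+14.1,.5); X=np.c_[(E0+np.outer(ns,nn)+t*tt)/1000,np.full(len(ns),.094)]
        uv=proj('top',X).astype(np.float32)
        I=cv2.remap(g.astype(np.float32),uv[:,0],uv[:,1],cv2.INTER_LINEAR).ravel()
        Zv=cv2.remap(P[...,2].astype(np.float32),uv[:,0],uv[:,1],cv2.INTER_LINEAR).ravel()
        if Zv.max()>.101 or Zv.min()<.074: continue
        k=np.where(cv2.blur(Zv[:,None],(1,9)).ravel()>.087)[0]
        if len(k): out.append((t,ns[k[0]]))
    out=np.array(out)
    if len(out): 
        p=np.polyfit(out[:,0],out[:,1],1); print(tag,len(out),p.round(3),'line est at t=0:',(p[1]+135).round(1),'rows t',out[0,0],out[-1,0], 'sd',np.std(out[:,1]-np.polyval(p,out[:,0])).round(2))
E
```

```text
top0 23 [-4.2000e-02 -2.3095e+02] line est at t=0: -95.9 rows t -62.0 59.0 sd 0.48
top6 26 [-4.30000e-02 -2.29546e+02] line est at t=0: -94.5 rows t -62.0 59.0 sd 0.38
top7 22 [-3.00000e-03 -1.49354e+02] line est at t=0: -14.4 rows t -62.0 59.0 sd 0.29
top8 23 [-3.00000e-03 -1.40397e+02] line est at t=0: -5.4 rows t -62.0 56.0 sd 0.43
```

```bash
python3 - <<'E'
from n import *
for n,tags in(('side',('side0','side6','side8')),('top',('top0','top6'))):
  for tag in tags:
    P=cloud(n,np.load(f'pics/{tag}_d.npy'));X=P[...,:2]*1000-E0;N=X@nn;T=X@tt;Z=P[...,2]
    f=lambda m:(np.median(Z[m])*1000).round(2) if m.sum()>5 else None
    g=(Z>.07)&(Z<.105)
    print(tag,'stand near edge',f(g&(abs(T)>78)&(abs(T)<105)&(N>-60)&(N<-4)),'stand -250',f(g&(N<-245)&(N>-290)&(abs(T)<100)),'board -90..-5',f(g&(abs(T)<64)&(N>-90)&(N<-5)&(Z>.087)),'board toe',f(g&(abs(T)<64)&(N>20)&(N<110)&(Z>.087)),'tail',f(g&(abs(T)<64)&(N<-105)&(N>-130)&(Z>.087)))
# stand inner top edge in side8 (top face -> front face change) by colour
b=cv2.imread('pics/side8.png').astype(float)
for c in (225,250,275,285): print(c,[int(b[r,c].mean()) for r in range(178,198)], proj('side',[*( (E0-300*nn+0*tt)/1000),.08]))
E
```

```text
side0 stand near edge 81.04 stand -250 81.38 board -90..-5 95.43 board toe 95.55 tail 95.48
side6 stand near edge 81.36 stand -250 81.56 board -90..-5 95.48 board toe 95.32 tail 95.46
side8 stand near edge 81.66 stand -250 81.44 board -90..-5 95.6 board toe 95.82 tail 96.06
top0 stand near edge 79.6 stand -250 79.19 board -90..-5 93.44 board toe 93.37 tail 93.49
top6 stand near edge 79.62 stand -250 79.25 board -90..-5 93.48 board toe 93.35 tail 93.17
225 [146, 142, 141, 144, 145, 145, 145, 144, 146, 146, 148, 148, 133, 130, 132, 136, 132, 132, 130, 135] [[253.4966323  187.79214254]]
250 [167, 164, 165, 167, 165, 168, 167, 159, 158, 156, 162, 142, 130, 129, 126, 131, 136, 138, 139, 141] [[253.4966323  187.79214254]]
275 [152, 153, 154, 155, 154, 154, 150, 157, 168, 144, 131, 136, 139, 135, 136, 136, 136, 135, 128, 123] [[253.4966323  187.79214254]]
285 [152, 155, 154, 153, 156, 154, 150, 147, 129, 124, 123, 126, 126, 132, 137, 139, 137, 134, 130, 134] [[253.4966323  187.79214254]]
```

```bash
python3 - <<'E'
from n import *
op=lambda m:cv2.morphologyEx(m.astype(np.uint8),2,np.ones((3,3)))
def big(m):
    n,l,s,c=cv2.connectedComponentsWithStats(op(m)); return l==1+s[1:,4].argmax()
for n,tags,dz in(('side',('side0','side8'),.0014),('top',('top0',),-.0006)):
  for tag in tags:
    P=cloud(n,np.load(f'pics/{tag}_d.npy'));X=P[...,:2]*1000-E0;N=X@nn;T=X@tt;Z=P[...,2]-dz
    box=(N>-330)&(N<260)&(abs(T)<130)
    for nm,zc in(('stand',.08),('board',.094)):
        m=big(box&(abs(Z-zc)<.0045)); q=m&(abs(T)>78) if nm=='stand' else m&(abs(T)<60)
        # extents along n, per t-bin
        ex=[(np.sort(N[q&(abs(T-t)<4)])[[1,-2]]) for t in range(-104,105,8) if (q&(abs(T-t)<4)).sum()>25]
        ex=np.array(ex);print(tag,nm,'n extents median',np.median(ex,0).round(1),'len',np.diff(np.median(ex,0)).round(1))
# colour: toe edge in side0
b=cv2.imread('pics/side0.png').astype(float)
for c in(264,266,268): print(c,[int(v) for v in b[90:104,c].mean(1)],[proj('side',[*((E0+x*nn+58*tt)/1000),.094])[0].round(1).tolist() for x in (129,)])
E
```

```text
side0 stand n extents median [-299.5   -5.2] len [294.3]
side0 board n extents median [-230.1   52.5] len [282.6]
side8 stand n extents median [-299.6   -4.6] len [295.]
side8 board n extents median [-139.9  132.3] len [272.2]
top0 stand n extents median [-299.3   -1. ] len [298.3]
top0 board n extents median [-230.    47.5] len [277.5]
264 [111, 107, 101, 103, 138, 145, 141, 138, 142, 141, 141, 143, 147, 146] [[264.3, 93.4]]
266 [110, 106, 102, 106, 136, 145, 144, 143, 144, 144, 144, 143, 145, 146] [[264.3, 93.4]]
268 [109, 105, 101, 92, 137, 144, 144, 143, 146, 144, 145, 145, 148, 144] [[264.3, 93.4]]
```

Board tail and toe edges in both views, and the top view's line, put the line about 5 mm short. The side view's line colour alone says about 3 mm. I'll move 4.7 mm more.

carry_out(offset=[[0,0,-0.15],[0,0,-0.15],[0,0,-0.1],[0,0,-0.07],[0,0,0]], delta_rot=[[0,0,0],[0,0,0],[0,0,0],[0,0,0],[0,0,0]])

```text
time: 14.55
tool_pos: [0.5322, 0.1498, 0.0778]
tcp_rot: [1.307, 1.137, -1.309]
wrist_force: [-0.9, -11.0, 10.1]
width: 0.272
```

carry_out(offset=[[0,0,0],[0,0,0],[0,0,0],[0,0,0],[0,0,0]], delta_rot=[[0,0,0],[0,0,0],[0,0,0],[0,0,0],[0,0,0]])

```text
time: 14.97
tool_pos: [0.5323, 0.1498, 0.0778]
tcp_rot: [1.307, 1.136, -1.309]
wrist_force: [-1.4, -11.4, 9.5]
width: 0.27
```

```bash
python3 - <<'E'
from n import *
a,d=snap('top','top9');b,d2=snap('side','side9');fine('side9',118.8,116.6);sideline('side9')
s=read_state();print(s['time'],s['tool_pos'],s['wrist_force'],s['torque'],s['width'])
for tag,n0 in(('top8',-140),('top9',-136)):
    P=cloud('top',np.load(f'pics/{tag}_d.npy'));out=[]
    for t in list(range(-62,-20,3))+list(range(20,62,3)):
        ns=np.arange(n0-14,n0+14.1,.5); X=np.c_[(E0+np.outer(ns,nn)+t*tt)/1000,np.full(len(ns),.094)]
        uv=proj('top',X).astype(np.float32);Zv=cv2.remap(P[...,2].astype(np.float32),uv[:,0],uv[:,1],cv2.INTER_LINEAR).ravel()
        if Zv.max()>.101 or Zv.min()<.074: continue
        k=np.where(cv2.blur(Zv[:,None],(1,9)).ravel()>.087)[0]
        if len(k): out.append((t,ns[k[0]]))
    p=np.polyfit(*np.array(out).T,1);print(tag,p.round(3),'line',(p[1]+135).round(1))
P=cloud('side',d2);X=P[...,:2]*1000-E0;N=X@nn;T=X@tt;Z=P[...,2];g=(Z>.087)&(Z<.105)&(abs(T)<64)
for lo,hi in((-125,-105),(-60,-5),(20,110)): print(lo,(np.median(Z[g&(N>lo)&(N<hi)])*1000).round(2))
E
```

```text
side9 22 [-1.000e-03  2.114e+00] sd 1.07 right 2.13 left 1.89
[255 117  13   2  16] t 20..59 n [-0.033  3.969] mean n 2.7
[237 147  11   3  23] t -43..-12 n [-1.32000e-01 -1.44846e+02] mean n -141.2
[253 146  13   3  23] t 7..44 n [-7.90000e-02 -1.39839e+02] mean n -141.8
15.0667 [0.53222109 0.14982619 0.07780544] [ -0.98330605 -12.60566485   9.80115773] [-1.89830315e+00  2.68553803e-01 -1.21129815e-03] 0.2658765065238757
top8 [-3.0000e-03 -1.4042e+02] line -5.4
top9 [  -0.    -135.941] line -0.9
-125 96.36
-60 95.79
20 95.4
```

carry_out(offset=[[0.05,0,0],[0.05,0,0],[0,0,0],[0,0,0],[0,0,0]], delta_rot=[[0,0,0],[0,0,0],[0,0,0],[0,0,0],[0,0,0]])

```text
time: 15.48
tool_pos: [0.5322, 0.1497, 0.0776]
tcp_rot: [1.307, 1.136, -1.309]
wrist_force: [-4.4, -13.3, 14.8]
width: 0.276
```

carry_out(offset=[[0,0,0],[0,0,0],[0,0,0],[0,0,0],[0,0,0]], delta_rot=[[0,0,0],[0,0,0],[0,0,0],[0,0,0],[0,0,0]])

```text
time: 15.9
tool_pos: [0.5322, 0.1497, 0.0776]
tcp_rot: [1.307, 1.136, -1.309]
wrist_force: [-3.7, -13.2, 15.2]
width: 0.273
```

```bash
python3 - <<'E'
from n import *
b,d2=snap('side','side10');fine('side10',118.8,116.6);a,d=snap('top','top10')
s=read_state();print(s['time'],s['tool_pos'],s['wrist_force'],s['width'])
for n,D in(('side',d2),('top',d)):
    P=cloud(n,D);X=P[...,:2]*1000-E0;N=X@nn;T=X@tt;Z=P[...,2];g=(Z>.087)&(Z<.105)&(abs(T)<64)
    print(n,[(np.median(Z[g&(N>lo)&(N<hi)])*1000).round(2) for lo,hi in((-125,-105),(-60,-5),(20,110))],'stand',(np.median(Z[(Z>.07)&(Z<.087)&(N<-160)&(N>-280)&(abs(T)<100)])*1000).round(2))
    Q=cloud(n,d2 if n=='side' else d);m=(np.hypot(Q[...,0]-.4785,Q[...,1]+.361)<.03)&(Q[...,2]>.098)&(Q[...,2]<.12);print('dial',rect(Q,m))
E
```

```text
side10 24 [0.    2.006] sd 0.97 right 2.08 left 1.85
16.0 [0.53224165 0.14978107 0.0776201 ] [ -4.34930392 -12.47778156  14.92909954] 0.2658623697820301
side [np.float64(95.86), np.float64(95.87), np.float64(95.81)] stand 81.41
dial (array([ 480.5, -364.3]), array([38.6, 15.3]), 36.97)
top [np.float64(93.65), np.float64(93.41), np.float64(93.54)] stand 79.32
dial (array([ 478.5, -361. ]), array([39.8, 14.4]), 37.52)
```

Board flat, line within about ±1.5 mm of the edge, dial still on the clip, grip firm. Handing in.

```bash
python3 -c "
from workcell import *
print(finish_job())"
```

```text
the job is handed in; nothing more can be done
None
```

I did both parts in the order asked and handed the job in at about 16 s, still gripping the board's tail. No verdict is reported.

- **Dial:** I turned it clockwise about 38° before touching the board. The bar now reads 36.5–37.5° against the clip at about 36.1°, so it is within about 1.5°.
- **First dial grasp:** it missed. The reported TCP was about 30 mm lower than the real finger tips, so the fingers shut just above the bar without touching it. I measured the offset with the cameras and allowed for it from then on.
- **Board:** I slid it about 95 mm outward and turned it about 2.4° to bring the line parallel to the stand's edge; the slope between them is now about 0.
- **Line position:** the two views disagree slightly. The top view puts the line about 1.3 mm short of the edge, worked out from the board's tail, and the side view puts it about 1.5 mm past. I left it between the two.
- **Hold:** the last check shows the board flat, with tail and toe heights within 0.3 mm. The gripper is closed on the grip at 70 N and presses down with about 15 N.
- **Other objects:** I kept the arm clear of the other objects and saw no contact, but I did not re-measure their positions at the end.

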